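# Load the conditioning chest, labels to the front

### The arm

A 6-joint arm with a two-finger parallel gripper is mounted at the origin on the work surface. World frame = base frame: x ahead of the robot, y to its left, z up, the work surface at z = 0. Lengths are in m, angles in rad, forces in N, time in s.
With the tool pointing down it reaches from about 0.375 to 0.925 m from the base axis. Payload 5.7 kg.
Tool frame: the origin (TCP) lies midway between the tips of the shut fingers; the grasp point (between the pads) lies 19 mm behind it; z points along the fingers, y is the line along which they close (so a half turn about z gives the same grasp; the last joint's range is limited). The gripper opens to 88 mm and grips with 3 to 60 N. Pads are 20 mm wide; open, the fingers measure 115 mm over their backs; the gripper's body (75 mm by 178 mm) begins 61 mm behind the grasp point.
Start: joints at [1.104, 0.359, 1.51, -0, 1.272, -0.115], TCP at [0.207, 0.563, 0.223] pointing down, gripper open.
Joint ranges: [-2.97, 2.97], [-1.01, 2.36], [0.21, 2.38], [-0.96, 4.11], [0.2, 2.71], [-2.98, 2.98]. Speed limits (rad/s): [2.39, 2.39, 3.14, 3.14, 3.14, 3.14].

### API

Orientations are given as a unit quaternion [x, y, z, w].
In Python, from bench import move_ptp, servo_line, goto_joints, move_gripper, sleep, inverse_kinematics, capture, PlanningError, close_job, spot_in, silhouettes, current_clock, current_joint_pos, current_qvel, current_joint_torque, current_position, current_orientation, current_force, current_torque, current_finger_gap, current_grip_force gives the robot as it stands. Calls block until the motion is done:
- move_ptp(position, orientation): joint-space move of the TCP to a pose.
- servo_line(position, orientation=None, rate=0.15, contact_N=None): straight line of the TCP; orientation=None keeps the orientation; rate is the mean speed in m/s. With contact_N (N) it stops when the force on the tool has changed by that much, and returns True; else False.
- goto_joints(angles): joint-space move.
- move_gripper(opening): finger opening in m; the grip force is fixed at half the most; returns when the fingers have stopped.
- sleep(seconds).
- inverse_kinematics(position, orientation): joint angles nearest the present ones, or None.
- capture(name): name is "scene" or "top" or "wrist"; returns a dict with "image" (400x640x3 uint8, blue, green, red), "range_z" (400x640 float32, m along the optical axis (not along the pixel's ray), 0 where there is no reading), "intrinsics" (3x3 intrinsics, pixels), "k1" (the pictures are not rectified: a ray, as slopes to the right and down, at radius r is drawn at 1 + k1 r^2 times it, then the intrinsics apply), "R" (3x3) and "t" (3): a world point X has camera coordinates R X + t. Camera axes: x right, y down, z forward; pixel columns grow to the right and rows downward; lengths in m; the calibration is good to about 2 mm. A picture is of the moment at which its call begins.
A pose or a line that the arm cannot do raises PlanningError and nothing moves.
- close_job(): hands the job in; it is judged then, once.
Trained networks look in the newest picture that a camera, given by its name, has taken for a name from the list of things; names that differ only in an ending like _2 or _b are one class to them, and where a whole thing is asked for, a point or a joint stands for the part that bears it (a point fixed in the world has none). Each returns a list of dicts, best first, with "conf" (0 to 1); they miss things now and then, are a little off and sometimes report something else, mostly with a low value. They report only what shows in the picture. A call takes as long as a camera call.
- spot_in(camera, query): "xy" ([column, row] in pixels, amid what is visible of it).
- silhouettes(camera, query): "region" (400x640 bool, what is visible of it) and "xy" ([column, row] in pixels, amid what is visible of it).
Readings, each from a call of its own:
- current_clock(): time.
- current_joint_pos(): joint angles.
- current_qvel(): joint speeds.
- current_joint_torque(): joint torques, N m.
- current_position(): TCP position.
- current_orientation(): TCP orientation.
- current_force(): force on the tool from outside, world axes, zero at the start.
- current_torque(): the same for the moment, N m.
- current_finger_gap(): finger opening in m.
- current_grip_force(): force on a finger pad.
Only numpy, scipy, OpenCV 4.12 (cv2) and the standard library are available. Lean on these libraries where they do the work, as an engineer would, in place of code of your own. Each camera call takes 0.05 s, during which the arm holds its last target. There are 200 camera calls.

### The job

Lift the lid of the cigar conditioning chest until its struts hold it open, then lay every cigar bundle from the table inside on the chest's floor, side by side in one layer with the white label end square to the chest's front, and turn round the bundle that already lies in there the wrong way. When all of them lie right, shut the lid fully, and only then push the green button on the control box fully down and let it go to start the humidifying cycle. Leave the hygrometer, the tape roll, the water bottle and the brush where they are.

Things in the scene. Friction and masses are not known exactly. Their poses are not given: they have to be found in the camera images.
- chest: wooden conditioning chest fixed on the table, cigar bay 190 deep (x) x 400 wide (y) outside and 76 high, with a control box (60 wide, 80 high, as deep as the bay) standing 16 mm off its -y side. Origin: centre of the bay's underside, on the table. Its front faces its own -x (towards the robot side), z up. Walls 10 thick: the bay inside is 170 (x) x 380 (y), centred on the origin, floor 12 above the origin, rim at 76. Room for four bundles side by side, 88 apart
- lid (a joint): angle (rad) of the chest's glass-topped wooden lid, hinged along the bay's back (+x) rim: 0 shut, 1.62 fully open (just past upright). Two damped gas struts nearly carry it: below about 0.6 rad it sinks shut by itself, above that the struts push it open to the stop and hold it there (one to four seconds); moving it takes under 3 N at the handle
- lid_handle (a point): centre of the round brass bar handle of the lid, 10 mm thick, 120 mm of clear length between its stems, parallel to the chest's y axis, 35 mm out from the lid's front edge (30 mm clear gap for a finger); 225 mm from the hinge line and 9 mm above the lid's underside. Shut it is 85 mm above the table; open it points straight up, 300 mm above the table. The lid is 190 x 400 x 18
- lid_hinge (a point): middle of the lid's hinge line, which runs along the chest's y axis, 76 mm above the table. Fixed
- button (a joint): travel (m) of the green spring push button on top of the control box: 0 released, 0.006 fully down; it springs back; fully down takes 5 N
- button_top (a point): centre of the top of the green push button, 30 mm across, pressed straight down; it stands 102 mm above the table, clear of the lid
- b0_center (a point): centre, half-way up, of a hexagonal bundle of seven cigars in a kraft paper wrap, 120 long (its x) x 62 wide (its y) x 55 high, 0.11 kg, lying flat; already in the chest at the start, wrong way round. A white label with a red stripe covers the end at its -x and folds over onto the top there; the other end is open and shows the tan cut ends. Grasp across the 62 mm width
- b0_label (a point): middle of the labelled end face of the same bundle, 60 mm from its centre along its -x
- b1_center (a point): centre, half-way up, of a hexagonal bundle of seven cigars in a kraft paper wrap, 120 long (its x) x 62 wide (its y) x 55 high, 0.11 kg, lying flat; on the table at the start, or absent. A white label with a red stripe covers the end at its -x and folds over onto the top there; the other end is open and shows the tan cut ends. Grasp across the 62 mm width
- b1_label (a point): middle of the labelled end face of the same bundle, 60 mm from its centre along its -x
- b2_center (a point): centre, half-way up, of a hexagonal bundle of seven cigars in a kraft paper wrap, 120 long (its x) x 62 wide (its y) x 55 high, 0.11 kg, lying flat; on the table at the start, or absent. A white label with a red stripe covers the end at its -x and folds over onto the top there; the other end is open and shows the tan cut ends. Grasp across the 62 mm width
- b2_label (a point): middle of the labelled end face of the same bundle, 60 mm from its centre along its -x
- b3_center (a point): centre, half-way up, of a hexagonal bundle of seven cigars in a kraft paper wrap, 120 long (its x) x 62 wide (its y) x 55 high, 0.11 kg, lying flat; on the table at the start, or absent. A white label with a red stripe covers the end at its -x and folds over onto the top there; the other end is open and shows the tan cut ends. Grasp across the 62 mm width
- b3_label (a point): middle of the labelled end face of the same bundle, 60 mm from its centre along its -x
- b4_center (a point): centre, half-way up, of a hexagonal bundle of seven cigars in a kraft paper wrap, 120 long (its x) x 62 wide (its y) x 55 high, 0.11 kg, lying flat; on the table at the start, or absent. A white label with a red stripe covers the end at its -x and folds over onto the top there; the other end is open and shows the tan cut ends. Grasp across the 62 mm width
- b4_label (a point): middle of the labelled end face of the same bundle, 60 mm from its centre along its -x
- hygrometer_mid (a point): bystander: round brass dial hygrometer, 64 across, 22 high, point 20 above its underside. Leave it where it is
- tape_mid (a point): bystander: roll of kraft paper tape lying flat, 90 across, 24 high, point 12 above its underside. Leave it where it is
- water_mid (a point): bystander: upright water bottle, 64 across, 190 high, point 95 above its underside. Leave it where it is
- brush_mid (a point): bystander: flat brush lying down, 190 long, point 10 above its underside. Leave it where it is

How it is judged:
By the outcome, as a careful person would: the job done as asked, in the order asked, and still so for the second after the job is handed in, with the robot touching nothing.
Of b1, b2, b3, b4 only 2 to 3 are there at a start; the rules pass over those that are not, and their reading is None.
At some moment in a run one of b0, b1, b2, b3, b4 may be knocked a few centimetres aside while the robot is not near it.
Once in a run the grip may slacken for a moment while it holds something.
It also fails if it takes over 208 s, if anything falls off the work surface, if the arm or the gripper's body presses on something with over 40 N, if the wrist force passes 120 N, or if a joint passes its speed limit or range.

## Working session

There is one attempt and no reset: what is moved stays moved. The work goes in short steps, each a Python script; the robot and the scene stay as the last script left them, time stands still between calls to the robot, and variables do not carry over. Pictures are saved under pics/ and viewed, at most 14 in all, crops included, and the job is handed in when it is done.

```bash
ls; mkdir -p pics
cat > h.py <<'E'
from bench import *
import numpy as np, cv2
def world(c,uv,z=None):
    """pixel(s) -> world via range; or onto plane z"""
    K=c["intrinsics"];k1=c["k1"];uv=np.atleast_2d(np.asarray(uv,float))
    s=cv2.undistortPoints(uv.reshape(-1,1,2),K,np.array([k1,0,0,0,0.])).reshape(-1,2)
    d=np.c_[s,np.ones(len(s))];R=c["R"];t=c["t"]
    if z is None:
        i=np.rint(uv).astype(int);r=c["range_z"][i[:,1].clip(0,399),i[:,0].clip(0,639)]
        return (d*r[:,None]-t)@R
    o=-R.T@t;w=d@R
    return o+w*((z-o[2])/w[:,2])[:,None]
def cloud(c):
    v,u=np.mgrid[0:400,0:640];P=world(c,np.c_[u.ravel(),v.ravel()]).reshape(400,640,3)
    P[c["range_z"]<=0]=np.nan
    return P
E
cat > a.py <<'E'
from h import *
print(current_clock(),current_orientation())
for n in("scene","top"):
    c=capture(n);cv2.imwrite(f"pics/{n}0.png",c["image"]);P=cloud(c)
    print(n,"cam at",(-c["R"].T@c["t"]).round(3))
    for q in("b0_center","b0_label","lid_handle","button_top","chest","hygrometer_mid","tape_mid","water_mid","brush_mid"):
        for r in spot_in(n,q):
            if r["conf"]>.2: print(q,round(r["conf"],2),np.round(r["xy"]),world(c,r["xy"])[0].round(3))
E
python3 a.py
```

```text
pics
0.0 [ 1.74994733e-01  9.84568928e-01 -8.93557067e-04 -2.66977243e-04]
scene cam at [ 0.868 -0.59   0.995]
lid_handle 0.89 [358. 140.] [0.515 0.218 0.086]
button_top 0.39 [330. 192.] [ 0.552 -0.014  0.101]
chest 0.62 [355. 164.] [0.557 0.126 0.088]
hygrometer_mid 0.65 [263. 267.] [ 0.5   -0.277  0.02 ]
tape_mid 0.61 [236. 310.] [ 0.525 -0.415  0.054]
tape_mid 0.58 [285. 172.] [0.358 0.033 0.014]
water_mid 0.83 [389. 252.] [ 0.782 -0.114  0.132]
brush_mid 0.72 [317. 330.] [ 0.714 -0.342  0.022]
top cam at [ 0.426 -0.063  0.967]
lid_handle 0.98 [196. 207.] [0.504 0.25  0.086]
lid_handle 0.45 [468. 204.] [ 0.504 -0.391  0.055]
lid_handle 0.27 [339.  94.] [ 0.751 -0.089  0.134]
chest 0.65 [216. 203.] [0.513 0.203 0.086]
hygrometer_mid 0.96 [408. 212.] [ 0.49  -0.256  0.024]
tape_mid 0.64 [292. 270.] [0.348 0.033 0.009]
water_mid 0.88 [339.  93.] [ 0.752 -0.089  0.136]
water_mid 0.36 [409. 211.] [ 0.49  -0.259  0.024]
brush_mid 0.79 [430. 129.] [ 0.698 -0.321  0.017]
```

View pics/top0.png

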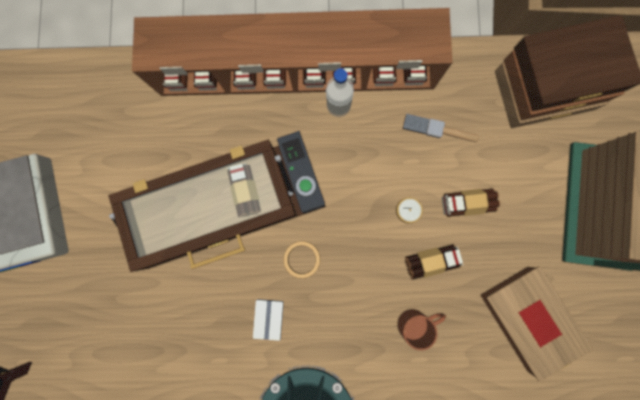

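View pics/scene0.png

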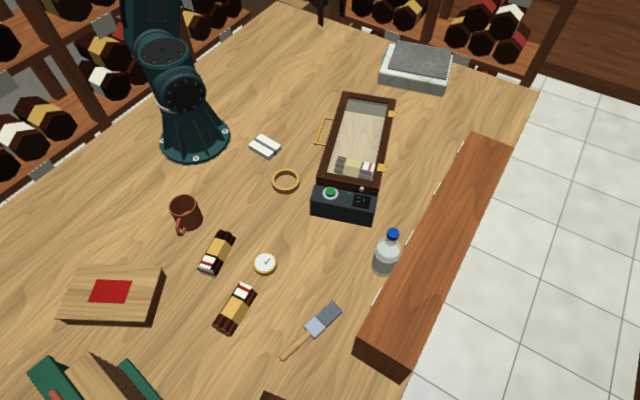

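The top view shows the chest at about (215,203) tilted, with handle (216,252) and button (306,186). b0 is inside at (243,190) with its label to the back. Table bundles are at (471,202), label left, and (434,261), label right. The tape ring is in front of the chest at (302,260). The arm may hide part of the lower-left table.

```bash
cat > a.py <<'E'
from h import *
c=capture("top");P=cloud(c)
z=P[...,2]
v,u=np.mgrid[0:400,0:640]
reg=(u>90)&(u<335)&(v>120)&(v<285)
for lo,hi in((.086,.1),(.09,.098)):
    m=(reg&(z>lo)&(z<hi)).astype(np.uint8);n,l,s,_=cv2.connectedComponentsWithStats(m)
    i=1+s[1:,4].argmax();q=P[l==i];r=cv2.minAreaRect((q[:,:2]*1000).astype(np.float32));print(lo,s[i],r,np.median(q[:,2]))
m=reg&(z>.074)&(z<.084)&(u>265);q=P[m];print("box",cv2.minAreaRect((q[:,:2]*1000).astype(np.float32)),m.sum())
g=c["image"].astype(int);m=reg&(g[...,1]>g[...,2]+30)&(g[...,1]>g[...,0]+20);print("button",m.sum(),P[m].mean(0),np.median(z[m]))
print(world(c,[[u[m].mean(),v[m].mean()]],.102))
def rect(sil):
    q=P[sil];return q
for r in silhouettes("top","lid_handle")[:1]:
    s=r["region"];q=P[s&(z>.075)&(z<.1)];uv=np.c_[u[s],v[s]]
    w=world(c,uv,.085);print("handle",r["conf"],cv2.minAreaRect((w[:,:2]*1000).astype(np.float32)),np.median(q,0))
for b in("b1_center","b1_label"):
    for r in silhouettes("top",b):
        s=r["region"];w=P[s&(z>.02)];
        if len(w)>8: print(b,round(r["conf"],2),np.round(r["xy"]),w.mean(0).round(3),cv2.minAreaRect((w[:,:2]*1000).astype(np.float32)),w[:,2].max().round(3))
for uvb in((471,202),(434,261)):
    m=(abs(u-uvb[0])<40)&(abs(v-uvb[1])<28)&(z>.035)&(z<.08);n,l,s,_=cv2.connectedComponentsWithStats(m.astype(np.uint8));i=l[uvb[1],uvb[0]]
    w=P[l==i];print(i,s[i],cv2.minAreaRect((w[:,:2]*1000).astype(np.float32)))
E
python3 a.py
```

```text
0.086 [  108   139   186   134 12644] ((491.94769287109375, 233.63314819335938), (235.90469360351562, 421.5305480957031), 18.694181442260742) 0.08921626184582004
0.09 [ 108  140  186  133 5165] ((509.392822265625, 239.4392852783203), (199.13328552246094, 419.9430236816406), 18.694183349609375) 0.09422668043928012
box ((572.1205444335938, 46.81041717529297), (189.99136352539062, 146.4781036376953), 18.455228805541992) 1742
button 128 [ 0.55203907 -0.00540199  0.10025245] 0.10189380875280146
[[ 0.55169187 -0.00558638  0.102     ]]
handle 0.74 ((379.16265869140625, 5.210212707519531), (80.30679321289062, 82.81063079833984), 25.719789505004883) [nan nan nan]
b1_center 0.98 [468. 199.] [ 0.508 -0.401  0.047] ((509.2080383300781, -404.3288269042969), (62.62483215332031, 123.02014923095703), 5.460786819458008) 0.06
b1_label 0.66 [472. 201.] [ 0.508 -0.401  0.047] ((509.0742492675781, -404.3482360839844), (62.277313232421875, 123.03919982910156), 5.073850154876709) 0.06
1 [ 444  189   56   27 1097] ((509.98486328125, -404.41339111328125), (55.78742218017578, 122.73004150390625), 5.239257335662842)
1 [ 405  245   58   35 1147] ((366.96514892578125, -307.3861083984375), (54.57926940917969, 121.83028411865234), 13.818276405334473)
  return _methods._mean(a, axis=axis, dtype=dtype,
  ret = um.true_divide(
```

```bash
cat >> h.py <<'E'
C=np.array([.5095,.2394]);YAW=np.radians(18.7)
def ch(x,y,z): # chest -> world
    c,s=np.cos(YAW),np.sin(YAW);return np.array([C[0]+c*x-s*y,C[1]+s*x+c*y,z])
def toch(p):
    c,s=np.cos(YAW),np.sin(YAW);d=np.asarray(p)[...,:2]-C;return np.stack([c*d[...,0]+s*d[...,1],-s*d[...,0]+c*d[...,1]],-1)
def q(a): # tool down, closing line (tool y) at world angle a
    f=a+np.pi/2;return np.array([np.cos(f/2),np.sin(f/2),0,0])
def hnd(th): return .095-.225*np.cos(th)+.009*np.sin(th), .076+.225*np.sin(th)+.009*np.cos(th)
def best(p,a): # angle a or a+pi whose IK has smaller |j6|
    o=[]
    for b in(a,a+np.pi):
        j=inverse_kinematics(p,q(b))
        if j is not None:o.append((abs(j[5]),b))
    return min(o)[1]
def snap(n,f):
    c=capture(n);cv2.imwrite(f"pics/{f}.png",c["image"]);return c
E
cat > b.py <<'E'
from h import *
p=ch(-.130,0,.066);a=best(p+[0,0,.1],YAW);o=q(a)
move_ptp(p+[0,0,.1],o);move_gripper(.024)
print("contact",servo_line(p,o,rate=.1,contact_N=6),current_position())
move_gripper(0);print("gap",current_finger_gap(),current_grip_force())
for th in np.linspace(0,.78,9)[1:]:
    x,z=hnd(th);servo_line(ch(x,0,z-.019),o,rate=.12)
print(current_finger_gap(),np.round(current_force(),1),current_clock())
move_gripper(.05)
x,z=hnd(.78);servo_line(ch(x-.01,0,z+.1),o,rate=.3)
move_ptp(ch(-.18,0,.36),o);sleep(2.5)
snap("scene","s1");snap("top","t1");print(current_clock())
E
python3 b.py
```

```text
contact False [0.38678015 0.19786787 0.06638275]
gap 0.00902625193299922 29.999842643737793
0.009155141544680825 [-11.9  -6.8  13.7] 8.0
12.4667
```

View pics/s1.png

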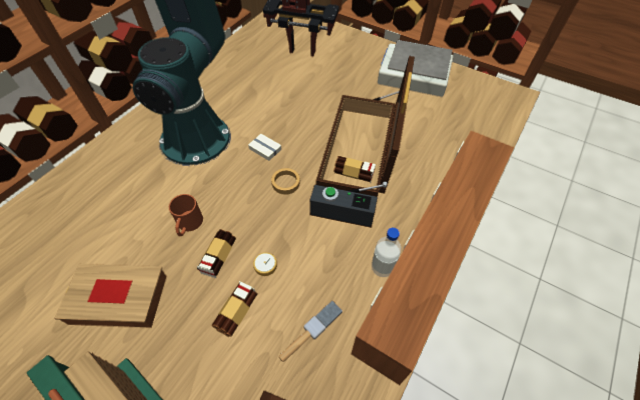

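View pics/t1.png

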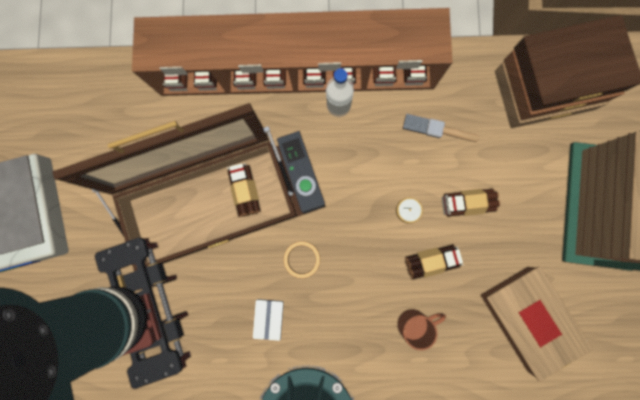

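The lid stands open. b0 is at (243,190) in the top view, label to the back. There are just two table bundles, at (471,202) and (434,261), and nothing was hidden under the arm.

```bash
cat >> h.py <<'E'
def wrap(a): return (a+np.pi)%(2*np.pi)-np.pi
def bundles(c,cam="top"):
    """all bundles: dict centre xy, yaw (label->open end), inside flag"""
    P=cloud(c);z=P[...,2];g=c["image"].astype(int);out=[]
    cc=toch(P);inb=(abs(cc[...,0])<.083)&(abs(cc[...,1])<.187)
    for r in silhouettes(cam,"b0_center"):
        if r["conf"]<.3: continue
        s=cv2.dilate(r["region"].astype(np.uint8),np.ones((5,5)))>0
        m=s&np.where(inb,(z>.045)&(z<.072),(z>.033)&(z<.062)&(np.abs(cc[...,1])>.0))
        n,l,st,_=cv2.connectedComponentsWithStats(m.astype(np.uint8))
        if n<2: continue
        w=P[l==1+st[1:,4].argmax()];(cx,cy),(a,b),th=cv2.minAreaRect((w[:,:2]*1000).astype(np.float32))
        if not(100<max(a,b)<140 and 35<min(a,b)<75): print("odd",r["xy"],a,b);continue
        if b>a: th+=90
        th=np.radians(th);wh=m&(g.min(-1)>130);d=np.array([np.cos(th),np.sin(th)])
        pc=np.array([cx,cy])/1000
        k=((P[wh][:,:2]-pc)@d).mean() if wh.any() else 0
        if k>0: th+=np.pi
        if any(np.hypot(*(o["c"]-pc))<.03 for o in out): continue
        out.append(dict(c=pc,yaw=wrap(th),inside=bool(abs(toch(pc))[0]<.1 and abs(toch(pc))[1]<.2),k=k,size=(a,b),conf=r["conf"]))
    return out
def show(bs):
    for b in bs: print(b["c"].round(4),"yaw",np.degrees(b["yaw"]).round(1),"in" if b["inside"] else "out",toch(b["c"]).round(4),"rel",np.degrees(wrap(b["yaw"]-YAW)).round(1),"k",round(float(b["k"]),3),np.round(b["size"]),round(b["conf"],2))
E
cat > a.py <<'E'
from h import *
bs=bundles(capture("top"));show(bs);bs=bundles(capture("scene"),"scene");show(bs)
E
python3 a.py
```

```text
[0.5458 0.1481] yaw -166.6 in [ 0.0051 -0.0981] rel 174.7 k 0.037 [121.  58.] 0.89
[0.5484 0.1374] yaw -166.2 in [ 0.0041 -0.1091] rel 175.1 k 0.043 [121.  48.] 0.81
```

```bash
python3 - <<'E'
s=open('h.py').read()
s=s.replace('for r in silhouettes(cam,"b0_center"):','for r in sum((silhouettes(cam,f"b{i}_center") for i in range(5)),[]):')
s+='''
def at(xy,z): return np.array([xy[0],xy[1],z])
def pick(b,a,zt):
    o=q(a);move_gripper(.088);move_ptp(at(b["c"],.22),o)
    hit=servo_line(at(b["c"],zt),o,rate=.15,contact_N=8)
    move_gripper(0);g=current_finger_gap();print("pick hit",hit,"z",round(current_position()[2],4),"gap",round(g,4),"F",round(current_grip_force(),1))
    return g>.045
def place(x,y,a,zt=.0225):
    o=q(a);move_ptp(ch(x,y,.23),o);print("gap before",round(current_finger_gap(),4))
    hit=servo_line(ch(x,y,zt+.01),o,rate=.15,contact_N=8)
    if not hit: hit=servo_line(ch(x,y,zt),o,rate=.05,contact_N=5)
    print("place hit",hit,"z",round(current_position()[2],4));move_gripper(.076)
    servo_line(ch(x,y,.23),o,rate=.2)
'''
open('h.py','w').write(s)
E
cat > c.py <<'E'
from h import *
bs=bundles(capture("top"));show(bs)
b=[b for b in bs if b["inside"]][0]
# grasp closing angle a1 = yaw+90 (mod pi); place angle: a1 + rotation
rot=wrap(YAW-b["yaw"])
opts=[]
for k in(0,np.pi):
    a1=b["yaw"]+np.pi/2+k;a2=a1+rot
    j1=inverse_kinematics(at(b["c"],.22),q(a1));j2=inverse_kinematics(ch(0,-.11,.23),q(a2))
    print(k,j1 is not None and j1[5],j2 is not None and j2[5])
    if j1 is not None and j2 is not None: opts.append((max(abs(j1[5]),abs(j2[5])),a1,a2))
_,a1,a2=min(opts)
servo_line(current_position()*np.array([1,1,0])+np.array([0,0,.36]))
print(pick(b,a1,.0215))
servo_line(at(b["c"],.22),rate=.15);print("gap",current_finger_gap())
servo_line(ch(-.09,-.10,.24),rate=.2)
move_ptp(ch(-.09,-.10,.24),q(a2));print("gap",current_finger_gap())
place(0,-.115,a2)
move_ptp(at([.45,-.10],.3),q(best(at([.45,-.1],.3),0)))
show(bundles(snap("top","t2")));print(current_clock())
E
python3 c.py
```

```text
[0.5457 0.1482] yaw -165.7 in [ 0.005 -0.098] rel 175.6 k 0.039 [121.  59.] 0.88
[ 0.509  -0.4047] yaw -84.3 out [-0.2069 -0.6099] rel -103.0 k 0.042 [ 57. 123.] 0.76
[ 0.3679 -0.3076] yaw 104.4 out [-0.3095 -0.4728] rel 85.7 k -0.042 [ 58. 123.] 0.78
0 1.4645588182294818 -1.7769588448390816
3.141592653589793 -1.6770338353603116 1.3646338087507122
pick hit False z 0.0218 gap 0.062 F 30.0
True
gap 0.0621952235893463
gap 0.06202676836119265
gap before 0.0619
place hit False z 0.0222
odd [490.1, 199.1] 35.48082733154297 55.90098571777344
[0.5429 0.1305] yaw 18.5 in [-0.0033 -0.1138] rel -0.2 k -0.017 [122.  59.] 0.77
27.8917
```

View pics/t2.png

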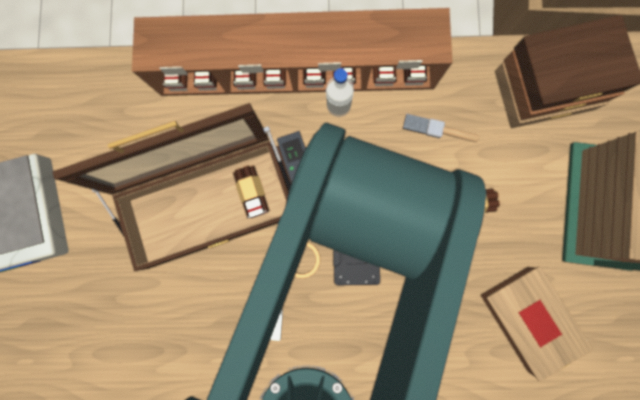

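b0 now lies the right way round, with its label at (254,208) to the front. Next come the two table bundles.

```bash
cat > d.py <<'E'
from h import *
def park():
    p=ch(-.17,.2,.36);move_ptp(p,q(best(p,YAW)))
park()
for sl,near in((.0,[.368,-.308]),(.115,[.509,-.405])):
    bs=bundles(capture("top"));show(bs)
    o=[b for b in bs if not b["inside"] and np.hypot(*(b["c"]-near))<.12]
    if not o: print("missing",near);snap("top","miss");break
    b=min(o,key=lambda b:np.hypot(*(b["c"]-near)));rot=wrap(YAW-b["yaw"]);opts=[]
    for k in(0,np.pi):
        a1=b["yaw"]+np.pi/2+k;a2=a1+rot
        j1=inverse_kinematics(at(b["c"],.22),q(a1));j2=inverse_kinematics(ch(0,sl,.23),q(a2))
        if j1 is not None and j2 is not None: opts.append((max(abs(j1[5]),abs(j2[5])),a1,a2))
    print(opts);_,a1,a2=min(opts)
    if not pick(b,a1,.0095): print("FAILED pick");break
    servo_line(at(b["c"],.25),rate=.2);g=current_finger_gap();print("gap",g)
    if g<.045: break
    move_ptp(ch(-.06,sl,.25),q(a2))
    g=current_finger_gap();print("gap",g)
    if g<.045: break
    place(0,sl,a2);park();print(current_clock())
show(bundles(snap("top","t3")));snap("scene","s3");print(current_clock())
E
python3 d.py
```

```text
[0.5427 0.1312] yaw 20.1 in [-0.0033 -0.1131] rel 1.4 k -0.042 [122.  59.] 0.66
[ 0.5095 -0.4043] yaw -83.6 out [-0.2064 -0.6097] rel -102.3 k 0.042 [ 58. 123.] 0.75
[ 0.3678 -0.3073] yaw 104.0 out [-0.3095 -0.4724] rel 85.3 k -0.042 [ 58. 122.] 0.44
[(np.float64(2.0564228898702064), np.float64(3.3864359610445174), np.float64(1.8971728969178363)), (np.float64(1.5609755670181578), np.float64(6.5280286146343105), np.float64(5.038765550507629))]
pick hit False z 0.0098 gap 0.0618 F 30.0
gap 0.06134322244261898
gap 0.061892985159222154
gap before 0.0618
place hit False z 0.0222
43.5667
[0.543  0.1312] yaw 18.1 in [-0.003  -0.1132] rel -0.6 k -0.042 [122.  58.] 0.68
[ 0.5093 -0.4044] yaw -83.7 out [-0.2066 -0.6098] rel -102.4 k 0.042 [ 57. 123.] 0.97
[0.5052 0.2396] yaw 18.4 in [-0.004   0.0016] rel -0.3 k -0.042 [122.  58.] 0.97
[(np.float64(1.3796653411264894), np.float64(0.1101957968873517), np.float64(1.8971728969178363)), (np.float64(2.254150568517809), np.float64(3.251788450477145), np.float64(5.038765550507629))]
pick hit False z 0.0098 gap 0.0616 F 30.0
gap 0.06175232956584251
gap 0.0619565555568043
gap before 0.0616
place hit False z 0.0222
58.6583
[0.5425 0.1315] yaw 17.4 in [-0.0033 -0.1128] rel -1.3 k -0.042 [122.  58.] 0.89
[0.4725 0.3498] yaw 18.2 in [0.0004 0.1164] rel -0.5 k -0.042 [122.  58.] 0.87
[0.4815 0.2701] yaw 16.6 in [-0.0167  0.0381] rel -2.1 k -0.043 [122.  59.] 0.57
59.0083
```

View pics/t3.png

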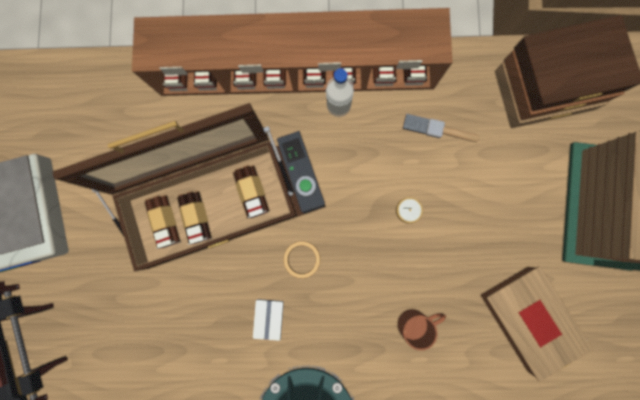

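The top view shows three bundles in the bay at (162,221), (194,217) and (250,190), labels to the front. The middle one was knocked about 38 mm sideways but is still square to about 2° and flat. I check it from the scene camera.

```bash
python3 - <<'E'
import cv2
i=cv2.imread("pics/s3.png")[80:240,280:440];cv2.imwrite("pics/s3c.png",cv2.resize(i,None,fx=3.5,fy=3.5,interpolation=cv2.INTER_CUBIC))
E
python3 - <<'E'
import sys;sys.path.insert(0,'.')
from h import *
c=capture("top");P=cloud(c);cc=toch(P)
# heights of bundle tops and gap profile along y
for x0,y0 in((-.003,-.113),(-.017,.038),(0,.116)):
    m=(abs(cc[...,0]-x0)<.05)&(abs(cc[...,1]-y0)<.015);print(np.nanpercentile(P[m][:,2],[5,50,95]).round(4))
show(bundles(c))
E
```

```text
[0.0628 0.0666 0.0695]
[0.062  0.0666 0.0699]
[0.0624 0.0668 0.07  ]
[0.5427 0.1313] yaw 18.5 in [-0.0032 -0.1131] rel -0.2 k -0.043 [122.  57.] 0.56
[0.4729 0.3494] yaw 18.7 in [0.0005 0.1159] rel 0.0 k -0.043 [122.  58.] 0.77
[0.4813 0.2705] yaw 16.0 in [-0.0168  0.0385] rel -2.7 k -0.043 [121.  59.] 0.78
```

View pics/s3c.png

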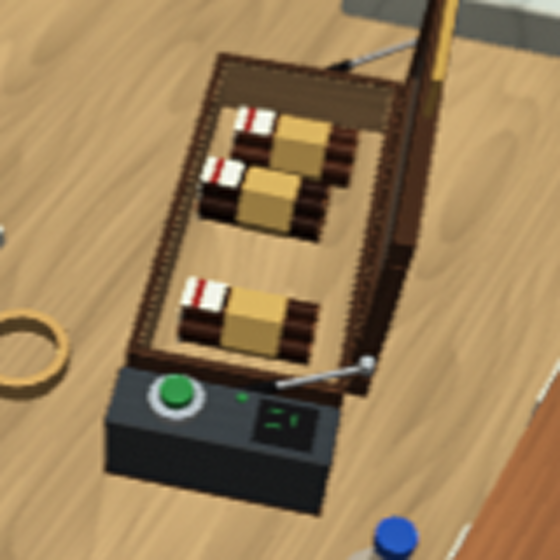

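All three lie flat, side by side with labels to the front, so I shut the lid.

```bash
cat > e.py <<'E'
from h import *
x,z=hnd(1.62);c=capture("top");P=cloud(c);cc=toch(P)
m=(abs(cc[...,1])<.055)&(P[...,2]>.285)&(abs(cc[...,0]-.1)<.06);print("bar seen x",np.nanmedian(cc[m],0),np.nanmax(P[m][:,2]) if m.any() else None,"expect",x,z)
p=ch(x,0,z-.019);a=best(p+[0,0,.1],YAW);o=q(a)
move_ptp(p+[0,0,.1],o);move_gripper(.05)
print("contact",servo_line(p,o,rate=.12,contact_N=6),current_position())
move_gripper(0);print("gap",current_finger_gap())
for th in np.linspace(1.62,0,18)[1:]:
    x,z=hnd(th);servo_line(ch(x,0,z-.019),o,rate=.1)
    if current_finger_gap()<.006: print("lost at",th);break
print(current_finger_gap(),np.round(current_force(),1))
servo_line(ch(x,0,z-.022),o,rate=.03,contact_N=12);print(np.round(current_force(),1))
move_gripper(.024);servo_line(ch(x,0,z+.15),o,rate=.15)
p=ch(-.17,.2,.36);move_ptp(p,q(best(p,YAW)))
c=snap("top","t4");P=cloud(c);zz=P[...,2];cc=toch(P)
for xx in(-.089,.089):
    m=(abs(cc[...,0]-xx)<.006)&(abs(cc[...,1])<.15)&(zz>.05);print(xx,np.nanmedian(zz[m]))
m=(abs(cc[...,0]+.13)<.012)&(abs(cc[...,1])<.05)&(zz>.05);print("bar top",np.nanpercentile(zz[m],90),current_clock())
E
python3 e.py
```

```text
bar seen x [0.11177121 0.00028416] 0.3081110771701595 expect 0.11505546762192309 0.30028503788364036
contact False [0.61905158 0.27648519 0.28221097]
gap 0.009496044010547633
0.009431434632718708 [-1.6  5.1  0.1]
[-4.   4.9  8. ]
-0.089 0.09431221364392128
0.089 0.09485223164368031
bar top 0.09117595800040675 72.2333
```

View pics/t4.png

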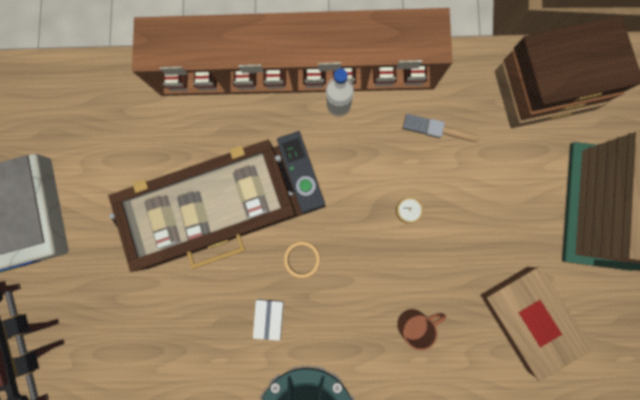

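The lid is shut and the bundles show through the glass. Now the button.

```bash
cat > f.py <<'E'
from h import *
B=np.array([.5517,-.0056]);a=best(at(B,.16),YAW+np.pi/2);o=q(a)
move_gripper(0);move_ptp(at(B,.16),o)
print(servo_line(at(B,.106),o,rate=.1,contact_N=6))
f0=current_force()[2]
print(servo_line(at(B,.0945),o,rate=.02,contact_N=12),current_position(),current_force()-[0,0,f0])
sleep(.4);print(current_position()[2],current_force()[2]-f0)
servo_line(at(B,.2),o,rate=.1)
p=ch(-.17,.2,.36);move_ptp(p,q(best(p,YAW)))
c=snap("scene","s5");P=cloud(capture("top"));cc=toch(P);zz=P[...,2]
m=(np.hypot(P[...,0]-B[0],P[...,1]-B[1])<.01);print("button z",np.nanmedian(zz[m]))
m=(abs(cc[...,0]+.089)<.006)&(abs(cc[...,1])<.15)&(zz>.05);print(np.nanmedian(zz[m]),current_clock())
E
python3 f.py
```

```text
False
True [ 0.55253587 -0.00567831  0.09632694] [-1.99873855  0.39296015  6.76092973]
0.09629306631523533 7.1036240794016265
button z 0.10162114356061977
0.09437284160822505 79.325
```

View pics/s5.png

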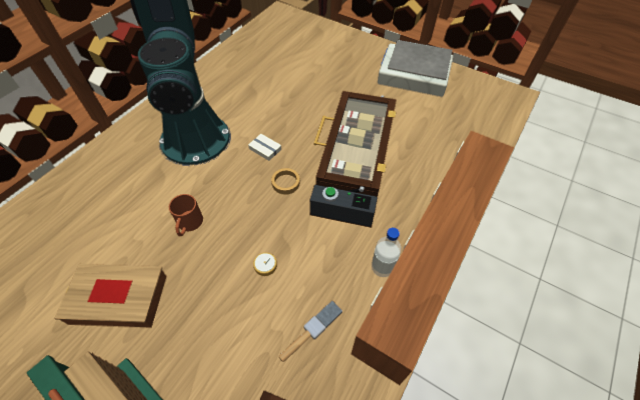

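```bash
python3 -c "
from bench import *
print(close_job())"
```

```text
the job is handed in; nothing more can be done
None
```

The job is handed in after about 79 s. All three bundles lie in one layer in the chest with labels to the front, the lid is shut, and the button was pressed and released. The middle bundle was knocked about 4 cm sideways after placing and left there, flat and within about 3° of square; I saw no sign the cycle had started beyond the button's force and travel.

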